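# Swing the magnifier lamp up and switch to stage light

### The job

Without flinging it, push the round magnifier lamp up, past its balance point, until its arm tips back by itself and stays raised on its stop. Then press the push button on the white base fully down to switch on the stage light, let it go, and leave the lamp up. Leave the dish on the stage, the bottle, the phone and the carton where they are.

Things in the scene. Friction and masses are not known exactly. Their poses are not given: they have to be found in the camera images.
- stand: White base plate fixed to the bench, 270 (x) x 200 (y) x 18 mm thick; a round lit stage on it at x = -70 mm. Origin: centre of its underside, z up. A white post, 36 x 60 mm, at x = +100 mm ends in a fork (58 mm wide in y, top 164 mm above the bench) that carries the lamp's hinge. With the lamp down its arm points along the stand's -x. A push button sits at x = -90, y = +72 mm.
- lamp (a joint): Hinge of the lamp arm, axis along the stand's +y. 0 = arm level, on its lower stop (the start); grows as the lamp rises; 1.31 rad = upper stop. It balances at about 0.7 rad: below, it sinks back; above, it swings on up to the stop by itself (within 4 s from 0.85 rad) and stays. Damped; raising it slowly takes 1 to 3 N at the rim.
- lamp_hinge (a point): Centre of the lamp arm's hinge, 145 mm above the bench, at x = +100 mm, y = 0 of the stand. This frame turns with the arm: its -x points along the arm to the lamp.
- lamp_rim (a point): Outermost point of the lamp's rim at half thickness, 225 mm from the hinge. The lamp is a black flat disc with a glass lens, 110 mm across, 24 mm thick, its centre 170 mm from the hinge on an 18 x 12 mm bar; when down, its underside is 133 mm above the bench with only the low dish beneath. Axes as for lamp_hinge.
- weight_center (a point): Centre of the steel counterweight, a 40 mm cylinder 45 mm long (axis along the hinge), on a 10 mm thick stem 72 mm from the hinge; it stands behind and above the hinge when the lamp is down (36 mm behind, 62 mm above) and swings back and down as the lamp rises.
- button (a joint): Spring push button for the stage light: 0 = up, grows to 0.006 m when fully pressed downward (about 4 N); it springs back when let go. Beyond 0.004 it has switched.
- button_top (a point): Centre of the top face of the push button: a round black button, 28 mm across, in a grey housing on the white base. It is pressed straight down.
- dish: Loose round glass dish, 60 mm across and 16 mm high, on the stage under the lamp. Origin: centre of its underside. Must stay.
- bottle: Loose white bottle with a green cap, 44 mm across and about 130 mm high. Origin: centre of its underside. Must stay.
- phone: Loose phone lying flat, dark screen in a grey case, 145 x 72 x 10 mm. Origin: centre of its underside. Must stay.
- carton: Loose small cardboard carton, 90 x 65 x 50 mm high, behind the post. Origin: centre of its underside. Must stay.

How it is judged:
By the outcome, as a careful person would: the job done as asked, in the order asked, and still so for the second after the job is handed in, with the robot touching nothing.
It also fails if it takes over 54 s, if anything falls off the work surface, if the arm or the gripper's body presses on something with over 40 N, if the wrist force passes 120 N, or if a joint passes its speed limit or range.

### The arm

A 7-joint arm with a two-finger parallel gripper is mounted at the origin on the work surface. World frame = base frame: x ahead of the robot, y to its left, z up, the work surface at z = 0. Lengths are in mm, angles in rad, forces in N, time in s.
With the tool pointing down it reaches from about 425 to 1025 mm from the base axis. Payload 9.4 kg.
Tool frame: the origin (TCP) lies between the finger pads; the fingertips stand 11 mm ahead of it and the grasp point (between the pads) lies 8 mm behind it; z points along the fingers, y is the line along which they close (so a half turn about z gives the same grasp; the last joint's range is limited). The gripper opens to 93 mm and grips with 3 to 60 N. Pads are 15 mm wide; open, the fingers measure 128 mm over their backs; the gripper's body (75 mm by 188 mm) begins 65 mm behind the grasp point.
Start: joints at [-1.334, 0.599, -0.003, 1.599, 0.002, 0.943, -0.08], TCP at [223.795, 689.594, 205.118] pointing down, gripper open.
Joint ranges: [-2.57, 2.57], [-0.35, 1.97], [-1.29, 1.29], [0.11, 2.56], [-1.05, 4.19], [0.11, 1.86], [-2.63, 2.63]. Speed limits (rad/s): [2.22, 2.22, 3.01, 3.01, 3.14, 3.14, 3.14].

### API

Orientations are given as a rotation vector (axis times angle).
In Python, from plant import manip gives the robot as it stands. Calls block until the motion is done:
- manip.movep(position, orientation): joint-space move of the TCP to a pose.
- manip.line_to(position, rot=None, rate=150, until_force=None): straight line of the TCP; rot=None keeps the orientation; rate is the mean speed in mm/s. With until_force (N) it stops when the force on the tool has changed by that much, and returns True; else False.
- manip.goto_joints(angles): joint-space move.
- manip.set_gripper(opening): finger opening in mm; the grip force is fixed at half the most; returns when the fingers have stopped.
- manip.hold(seconds).
- manip.solve_ik(position, orientation): joint angles nearest the present ones, or None.
- manip.capture(name): name is "scene" or "top"; returns the picture (420x560x3 uint8, red, green, blue); there is no depth.
- manip.get_calibration(name): a dict with "intrinsics" (3x3 intrinsics, pixels), "view" (4x4, takes a point from world to camera coordinates). Camera axes: x right, y down, z forward; pixel columns grow to the right and rows downward; lengths in mm; the calibration is good to about 2 mm. A picture is of the moment at which its call begins. get_calibration takes no time and is no camera call.
A pose or a line that the arm cannot do raises manip.PlanningError and nothing moves.
- manip.hand_in(): hands the job in; it is judged then, once.
Readings, each from a call of its own:
- manip.current_time(): time.
- manip.current_qpos(): joint angles.
- manip.current_qvel(): joint speeds.
- manip.current_tau(): joint torques, N m.
- manip.current_tcp_pos(): TCP position.
- manip.current_orientation(): TCP orientation.
- manip.current_contact_force(): force on the tool from outside, world axes, zero at the start.
- manip.current_torque(): the same for the moment, N m.
- manip.current_opening(): finger opening in mm.
- manip.current_grip_force(): force on a finger pad.
Only numpy, scipy, OpenCV 4.12 (cv2) and the standard library are available. Lean on these libraries where they do the work, as an engineer would, in place of code of your own. Each camera call takes 0.05 s, during which the arm holds its last target. There are 200 camera calls.

## Working session

There is one attempt and no reset: what is moved stays moved. The work goes in short steps, each a Python script; the robot and the scene stay as the last script left them, time stands still between calls to the robot, and variables do not carry over. Pictures are saved under pics/ and viewed, at most 12 in all, crops included, and the job is handed in when it is done.

```bash
mkdir -p pics
python3 - <<'E'
from plant import manip
import cv2,numpy as np
for n in("scene","top"):
    im=manip.capture(n); cv2.imwrite(f"pics/{n}0.png",im[:,:,::-1]); c=manip.get_calibration(n); print(n,np.round(c["intrinsics"],1).tolist(),np.round(c["view"],3).tolist())
print(manip.current_orientation(),manip.current_time())
E
```

```text
scene [[545.1, 0.0, 289.3], [0.0, 545.1, 204.9], [0.0, 0.0, 1.0]] [[-0.084, 0.996, 0.019, 98.294], [0.537, 0.061, -0.842, -165.072], [-0.84, -0.061, -0.54, 1483.135], [0.0, 0.0, 0.0, 1.0]]
top [[426.7, 0.0, 289.4], [0.0, 426.7, 207.9], [0.0, 0.0, 1.0]] [[0.012, -1.0, 0.029, -66.192], [-0.984, -0.017, -0.176, 558.896], [0.176, -0.027, -0.984, 829.647], [0.0, 0.0, 0.0, 1.0]]
[-4.90824229e-01 -3.10292300e+00  2.13733331e-03] 0.1
```

View pics/scene0.png

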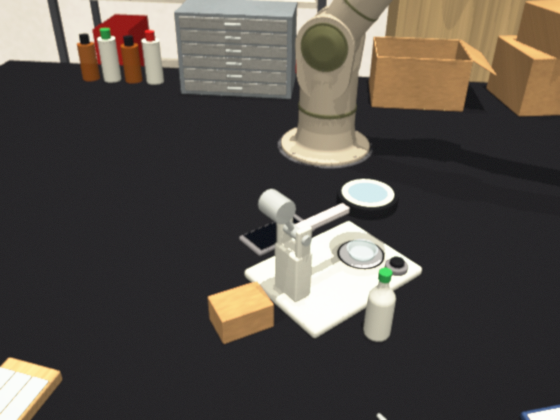

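View pics/top0.png

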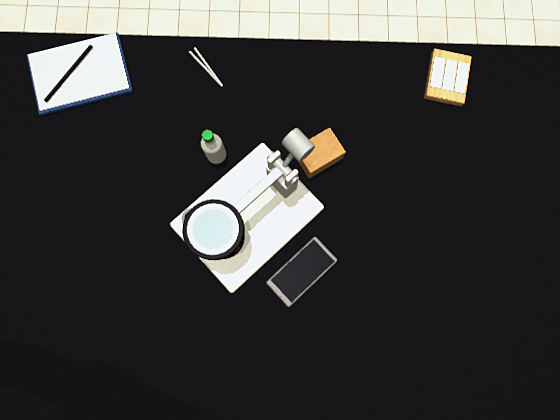

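The scene view shows the lamp disc at (368,195), the button at (397,265), the bottle at (380,310) and the carton at (240,312). The top view shows the base corners at about (172,224), (262,143), (323,207) and (232,292), the lamp at (213,230), the bottle at (212,150) and the phone at (302,271).

```bash
cat > h.py <<'E'
from plant import manip
import cv2,numpy as np
from scipy.spatial.transform import Rotation as R
def ray(n,px,z):
    c=manip.get_calibration(n);K=np.array(c["intrinsics"]);V=np.array(c["view"])
    d=V[:3,:3].T@np.linalg.solve(K,[px[0],px[1],1]);o=-V[:3,:3].T@V[:3,3]
    return o+d*(z-o[2])/d[2]
def proj(n,p):
    c=manip.get_calibration(n);V=np.array(c["view"]);q=np.array(c["intrinsics"])@(V[:3,:3]@p+V[:3,3]);return q[:2]/q[2]
E
python3 - <<'E'
from h import *
im=cv2.imread("pics/top0.png")
m=(im.min(2)>150).astype(np.uint8);m[:100]=0
cs=cv2.findContours(m,0,2)[0];pts=np.vstack([c for c in cs if cv2.contourArea(c)>100])
# rectify to the plane z=18 and fit rectangle from corners
P=np.array([ray("top",p[0],18)[:2] for p in pts],np.float32)
print("rect",cv2.minAreaRect(P))
C=np.array([ray("top",p,18)[:2] for p in [(172,224),(262,143),(323,207),(232,292)]])
print(C.round(),np.linalg.norm(C-np.roll(C,1,0),axis=1))
ctr=C.mean(0);ax=(C[1]-C[0]+C[2]-C[3]);yaw=np.arctan2(ax[1],ax[0])
print("stand",ctr,yaw)
T=lambda x,y,z:np.r_[ctr+R.from_euler('z',yaw).as_matrix()[:2,:2]@[x,y],z]
print("hinge",T(100,0,145),"lamp",T(-70,0,145),ray("top",(213,230),157),ray("scene",(368,194),157))
print("button",T(-90,72,35),[ray("scene",(397,263),z).round() for z in(25,30,35,40)])
print("proj btn",[proj("scene",T(-90,72,z)).round(1) for z in (25,30,35,40)],"lamp",proj("scene",T(-70,0,157)),proj("top",T(-70,0,157)))
print("bottle cap",ray("top",(208,135),130),ray("scene",(385,275),128))
print("phone",ray("top",(302,271),10))
s=cv2.imread("pics/scene0.png")[225:345,330:450];cv2.imwrite("pics/c.png",cv2.resize(s,(600,600),interpolation=2))
E
```

```text
rect ((583.6580810546875, 194.21524047851562), (650.2301025390625, 381.9280090332031), 83.50157928466797)
[[ 527.  188.]
 [ 709.    3.]
 [ 569. -131.]
 [ 388.   57.]] [191.20387306 260.05213982 194.16813875 261.25242323]
stand [548.10241673  29.10176704] -0.7992283184414822
hinge [617.82842396 -42.58005712 145.        ] lamp [499.29421167  79.27904396 145.        ] [498.29459629  80.42009589 157.        ] [508.56545573  81.25172735 157.        ]
button [536.95992362 143.818134    35.        ] [array([532., 147.,  25.]), array([538., 146.,  30.]), array([544., 145.,  35.]), array([551., 143.,  40.])]
proj btn [array([395.6, 264.7]), array([396. , 262.6]), array([396.3, 260.5]), array([396.6, 258.3])] lamp [366.69792304 191.23849204] [213.66671547 229.45294988]
bottle cap [685.08021666 101.95493141 130.        ] [694.35461532 102.75991843 128.        ]
phone [432.45178995 -87.51147231  10.        ]
```

View pics/c.png

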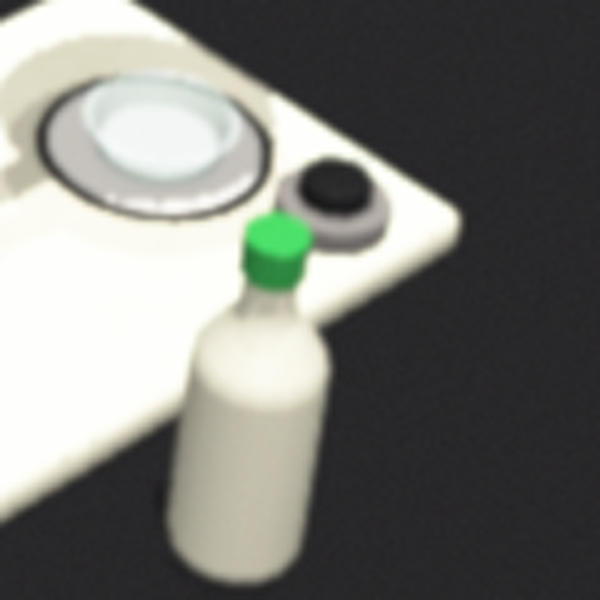

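The crop shows the button top at crop (337,183), which is scene pixel (397,262), with no obstruction above it and the bottle well clear. I'll push the lamp up by pressing the counterweight down along its arc with the closed fingertips. I'll hover above the weight first and check.

```bash
cat >> h.py <<'E'
ctr=np.array([550.,29.5]);yaw=-0.799
def T(x,y,z): return np.r_[ctr+R.from_euler('z',yaw).as_matrix()[:2,:2]@[x,y],z]
yt=np.array([-np.sin(yaw),np.cos(yaw),0]);zt=np.array([0,0,-1.])
ROT=R.from_matrix(np.c_[np.cross(yt,zt),yt,zt]).as_rotvec()
def wtcp(th,zoff=0): # tcp with fingertips on top of the weight
    e=np.arctan2(62,36)-th
    return T(100+72*np.cos(e)-3,0,145+72*np.sin(e)+20+11+zoff)
E
python3 - <<'E'
from h import *
print("weight",T(136,0,207),ray("top",(298,145),222),ray("scene",(276,206),215))
manip.line_to([223.8,689.6,300],rate=200)
manip.set_gripper(0)
manip.movep(wtcp(0,40),ROT)
print(manip.current_time(),manip.current_tcp_pos(),wtcp(0,40))
for n in("scene","top"): cv2.imwrite(f"pics/{n}1.png",manip.capture(n)[:,:,::-1])
a=cv2.imread("pics/scene1.png")[130:310,200:440];b=cv2.imread("pics/top1.png")[80:260,190:430]
cv2.imwrite("pics/d.png",cv2.resize(np.hstack([a,b]),(800,300)))
E
```

```text
weight [644.84962551 -67.96562749 207.        ] [637.84820708 -66.96923229 222.        ] [655.63246951 -67.58218793 215.        ]
5.2083 [643.04635972 -64.87178894 278.15376054] [642.86458831 -65.92584193 278.26480416]
```

View pics/d.png

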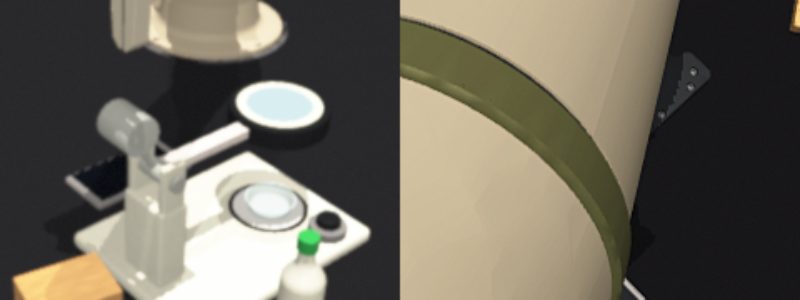

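Run:
```python
from h import *
p=np.array(manip.current_tcp_pos());print(proj("scene",p),proj("scene",p-[0,0,51]),R.from_rotvec(manip.current_orientation()).as_matrix().round(2).tolist())
```

```text
[278.82271567 165.12597865] [278.54015846 194.83265752] [[-0.7, 0.72, -0.0], [0.72, 0.7, 0.0], [0.0, 0.0, -1.0]]
```

View pics/scene1.png

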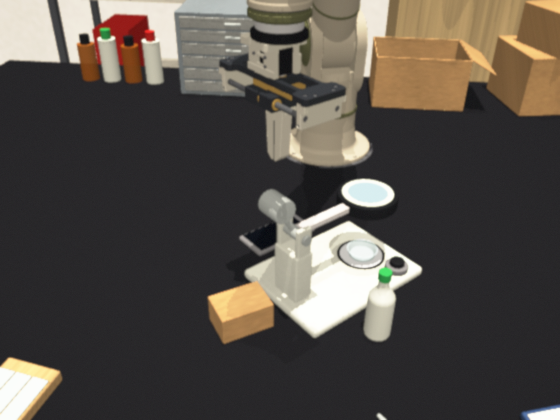

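The fingertips hang at about (278,158), laterally in line with the weight at (276,205). The height will show at contact.

Run:
```python
from h import *
r=manip.line_to(wtcp(0,-12),rate=25,until_force=2.5)
print(r,manip.current_time(),manip.current_tcp_pos(),manip.current_contact_force())
cv2.imwrite("pics/e.png",cv2.resize(manip.capture("scene")[80:320,200:440,::-1],(600,600)))
```

```text
False 7.5417 [642.91795237 -65.96162756 226.3707451 ] [0.87495361 0.77839338 0.00945615]
```

View pics/e.png

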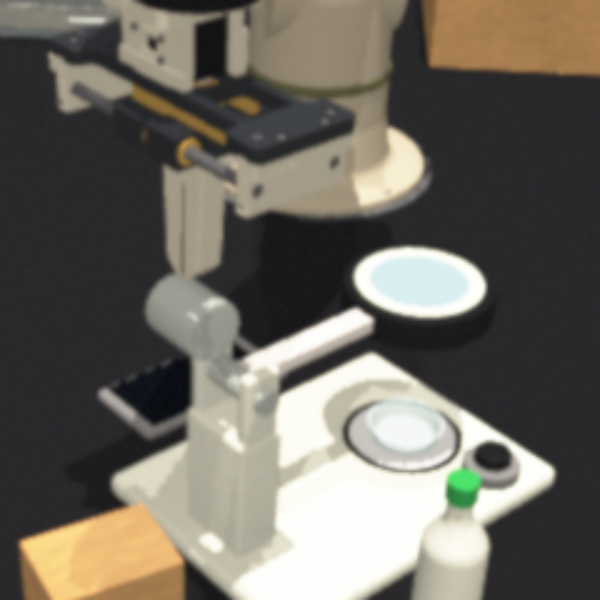

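The tips, at crop (190,275), are still a little above the weight at (190,300) and not touching. I'll continue down under force guard.

Run:
```python
from h import *
r=manip.line_to(wtcp(0,-37),rate=20,until_force=2.5)
print(r,manip.current_time(),manip.current_tcp_pos(),manip.current_contact_force())
cv2.imwrite("pics/f.png",cv2.resize(manip.capture("scene")[80:320,200:440,::-1],(600,600)))
```

```text
True 8.3 [643.05645833 -66.08642911 214.07072268] [-0.48893835 -0.10972801  6.02433684]
```

View pics/f.png

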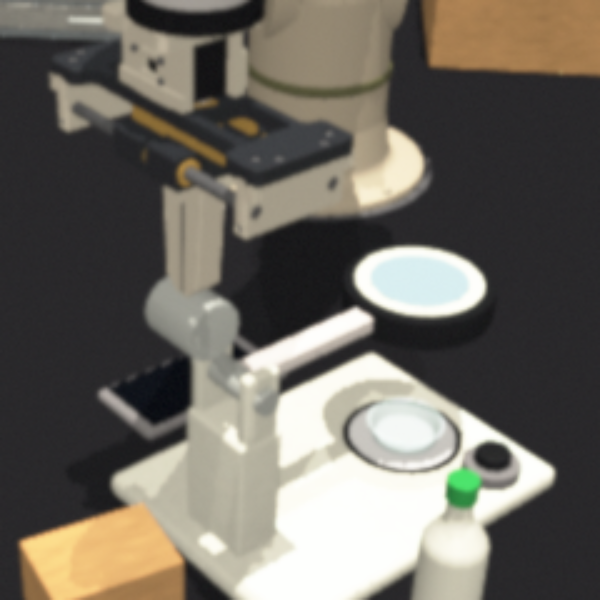

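The tips now rest on top of the weight with a vertical force of 6 N. Contact came 24 mm lower than expected, which matches how the tip looks in the image. I'll follow the arc with that offset.

Run:
```python
from h import *
for th in np.arange(.1,.51,.1):
    manip.line_to(wtcp(th,-26),rate=25)
    print(round(th,2),round(manip.current_time(),1),np.round(manip.current_contact_force(),1),np.round(manip.current_tcp_pos()-wtcp(th,-26),1))
cv2.imwrite("pics/g.png",cv2.resize(manip.capture("scene")[80:320,200:440,::-1],(600,600)))
```

```text
0.1 8.8 [-0.  -2.9 10.5] [ 1.7 -1.8  1.5]
0.2 9.3 [ 2.2 -4.2 11.2] [ 2.5 -2.6  2.1]
0.3 9.7 [ 3.4 -6.8 12.4] [ 3.3 -3.6  2.6]
0.4 10.2 [ 6.6 -8.6 14.1] [ 4.3 -4.6  3.2]
0.5 10.6 [ 2.6 -3.2  5.7] [ 2.7 -2.5  1.9]
```

View pics/g.png

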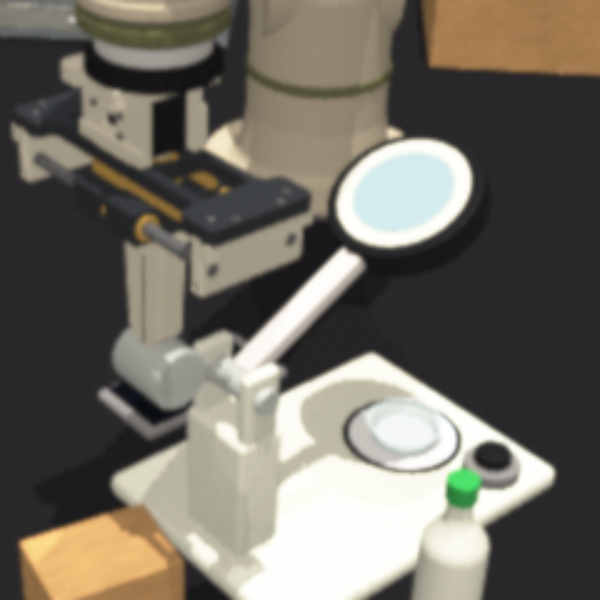

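The lamp has risen to about 0.55 rad and follows well, with the force falling as expected near balance. Continuing past the balance point.

Run:
```python
from h import *
for th in np.arange(.57,.96,.07):
    manip.line_to(wtcp(th,-26),rate=18)
    print(round(th,2),round(manip.current_time(),1),np.round(manip.current_contact_force(),1))
manip.hold(1.5)
a=manip.capture("scene")
manip.line_to(np.array(manip.current_tcp_pos())+[0,0,120],rate=120)
manip.hold(.5)
b=manip.capture("scene");print(manip.current_time())
cv2.imwrite("pics/i.png",cv2.resize(np.hstack([a[60:300,200:440],b[60:300,200:440]])[:,:,::-1],(800,400)))
```

```text
0.57 11.1 [ 0.7 -0.8  2.2]
0.64 11.5 [ 0.8 -0.3  0.4]
0.71 11.9 [0.2 0.6 0.6]
0.78 12.4 [-0.2 -0.3  1.7]
0.85 12.8 [ 0.2  0.7 -0.2]
0.92 13.2 [-0.3 -0.7 -0.7]
16.5
```

View pics/i.png

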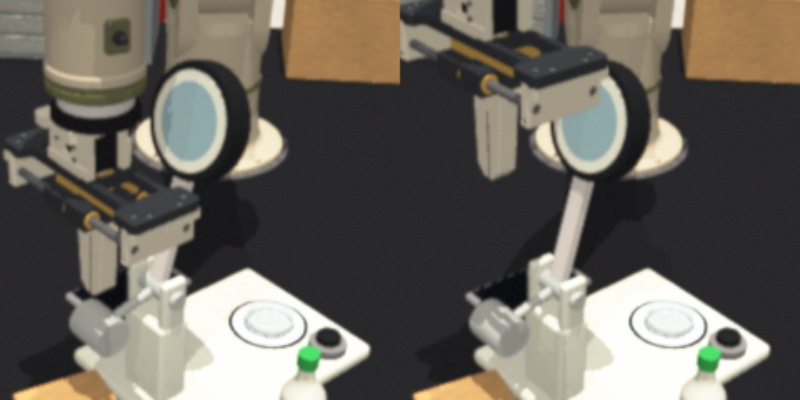

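The lamp is raised on its stop in both frames, and the tool has lifted clear at left (495,170). Next I'll travel high over the lamp to the button and press it under force guard.

Run:
```python
from h import *
p=np.array(manip.current_tcp_pos());b=T(-90,72,0);b[0]+=1.5;print(b)
up=p.copy();up[2]=450
manip.line_to(up,rate=200)
manip.line_to([b[0],b[1],450],rate=220)
manip.line_to([b[0],b[1],75],rate=200)
print(manip.current_time(),manip.current_contact_force())
r=manip.line_to([b[0],b[1],12],rate=20,until_force=2)
print(r,manip.current_time(),manip.current_tcp_pos(),manip.current_contact_force())
cv2.imwrite("pics/j.png",cv2.resize(manip.capture("scene")[100:340,240:480,::-1],(600,600)))
```

```text
[540.33131532 144.21381993   0.        ]
20.9 [-0.21516131 -0.74868322 -0.70181435]
True 23.1417 [540.30294802 144.20742562  23.47869715] [ 0.70007279 -0.4647768   1.84561078]
```

View pics/j.png

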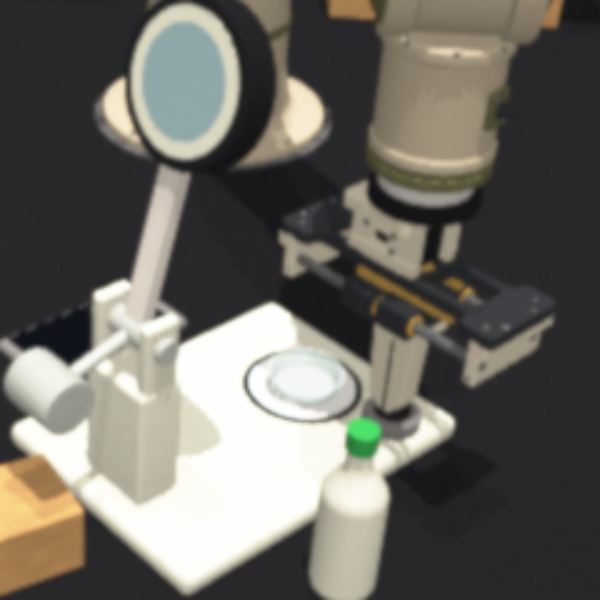

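The fingertips sit centred on the black button at crop (397,408), just touching, and the bottle is clear. Pressing now.

Run:
```python
from h import *
p=np.array(manip.current_tcp_pos())
r=manip.line_to(p-[0,0,12],rate=12,until_force=10)
print(r,manip.current_tcp_pos()-p,manip.current_contact_force());manip.hold(.3)
print(manip.current_contact_force(),manip.current_tcp_pos()-p)
a=manip.capture("scene")
manip.line_to([p[0],p[1],200],rate=120);manip.hold(.5)
b=manip.capture("scene");print(manip.current_time(),manip.current_contact_force())
cv2.imwrite("pics/k.png",cv2.resize(np.hstack([a[100:340,240:480],b[100:340,240:480]])[:,:,::-1],(800,400)))
```

```text
True [ 3.03981364e-02 -2.41354875e-03 -2.79963027e+00] [-1.29487147 -0.51598089  9.56708825]
[-1.71547429  0.48703409 10.77471524] [ 0.01756756 -0.01862432 -2.805691  ]
26.2167 [ 0.12751359 -0.7163725  -0.17101084]
```

View pics/k.png

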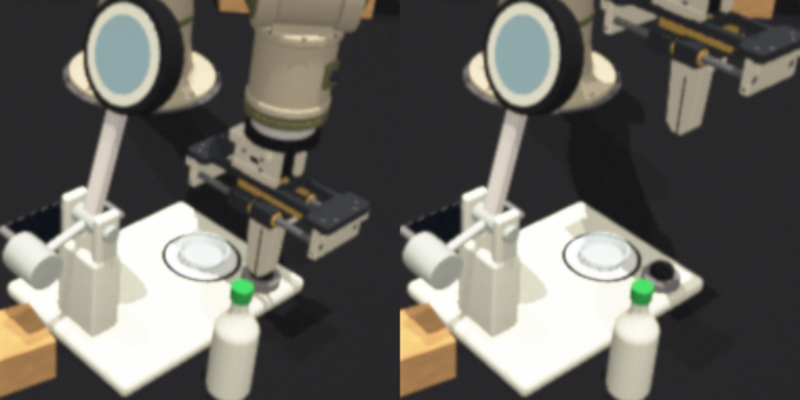

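Left frame: pressed at crop (262,280). Right frame: released, the button is visible at (660,270) and the lamp is still up. I'll compare stage brightness before and after, since the light should have changed.

Run:
```python
from h import *
s=manip.capture("scene");cv2.imwrite("pics/s2.png",s[:,:,::-1]);t=manip.capture("top");cv2.imwrite("pics/t2.png",t[:,:,::-1])
s0=cv2.imread("pics/scene0.png")[:,:,::-1];s1=cv2.imread("pics/scene1.png")[:,:,::-1]
j=cv2.resize(cv2.imread("pics/j.png"),(240,240),interpolation=3)[:,:,::-1]
full=np.zeros_like(s);full[100:340,240:480]=j
for q in [(361,252),(361,264),(343,256),(372,262),(320,300)]:
    f=lambda im:im[q[1]-1:q[1]+2,q[0]-1:q[0]+2].mean((0,1)).round()
    print(q,f(s0),f(s1),f(full),f(s))
```

```text
(361, 252) [243. 246. 244.] [245. 248. 246.] [244. 247. 245.] [244. 247. 245.]
(361, 264) [210. 208. 202.] [213. 210. 205.] [242. 242. 240.] [251. 251. 249.]
(343, 256) [196. 193. 187.] [199. 196. 190.] [253. 254. 254.] [254. 255. 255.]
(372, 262) [206. 203. 197.] [209. 206. 200.] [197. 194. 188.] [249. 248. 245.]
(320, 300) [254. 255. 253.] [254. 255. 253.] [253. 253. 247.] [254. 253. 247.]
```

The brightness change could be shadow, so it doesn't settle it. I'll measure the travel with a feather touch to find the button's free top and compare it with the bottomed height (TCP z 20.67), without switching it again.

Run:
```python
from h import *
p=np.array([540.3,144.2,30.]);manip.line_to(p,rate=200)
def F(): 
    v=[]
    for _ in range(8): manip.hold(.02); v.append(manip.current_contact_force()[2])
    return np.mean(v)
f0=F();print(f0,manip.current_time())
for z in np.arange(28,23.4,-.5):
    manip.line_to([p[0],p[1],z],rate=20);f=F()-f0;print(z,round(manip.current_tcp_pos()[2],2),round(f,2))
    if f>1.6: break
manip.line_to([p[0],p[1],200],rate=150);print(manip.current_time())
```

```text
0.12553931214391584 27.45
28.0 28.12 -0.01
27.5 27.45 0.0
27.0 26.97 -0.03
26.5 26.52 1.27
26.0 26.01 1.29
25.5 25.52 1.38
25.0 25.02 1.65
31.45
```

The free top is at z ≈ 26.7 and the hard stop at 20.67, so the first press made the full 6 mm stroke.

Run:
```python
from h import *
manip.hold(.5);s=manip.capture("scene").astype(int);a=cv2.imread("pics/s2.png")[:,:,::-1].astype(int)
print("changed px since last look",(abs(s-a).max(2)>40).sum(),manip.current_contact_force())
print(manip.hand_in())
```

```text
changed px since last look 0 [-0.17368662 -0.21682534 -0.15169933]
the job is handed in; nothing more can be done
None
```

The lamp is up on its stop, the button was pressed its full 6 mm and released, and nothing else was touched; I handed the job in at about 32 s, though the images did not clearly show the stage light on.

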